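# Unload the curing unit and shut it again

### The arm

A 7-joint arm with a two-finger parallel gripper is mounted at the origin on a cart in front of the work surface, level with it; the furniture and walls round the work are solid. World frame = base frame: x ahead of the robot, y to its left, z up, the work surface at z = 0. Lengths are in m, angles in rad, forces in N, time in s.
With the tool pointing down it reaches from about 0.4 to 0.875 m from the base axis. Payload 19.3 kg.
Tool frame: the origin (TCP) lies midway between the tips of the shut fingers; the grasp point (between the pads) lies 19 mm behind it; z points along the fingers, y is the line along which they close (so a half turn about z gives the same grasp; the last joint's range is limited). The gripper opens to 85 mm and grips with 20 to 120 N. Pads are 22 mm wide; open, the fingers measure 114 mm over their backs; the gripper's body (76 mm by 85 mm) begins 54 mm behind the grasp point. The pads swing forward as they close: fully open they stand 13 mm farther back than shut.
Start: joints at [-1.178, 0.521, -0.036, 1.599, 0.021, 1.021, -0.113], TCP at [0.279, 0.559, 0.231] pointing down, gripper open.
Joint ranges: [-2.91, 2.91], [-0.3, 2.13], [-1.5, 1.42], [0.17, 2.43], [-1.26, 4.41], [0.16, 1.93], [-2.52, 2.52]. Speed limits (rad/s): [1.89, 1.89, 2.39, 2.39, 3.01, 3.01, 3.01].

### API

Orientations are given as [roll, pitch, yaw] about the fixed x, y, z axes, in that order (R = Rz(yaw) Ry(pitch) Rx(roll)).
In Python, from workcell import * gives the robot as it stands. The module is installed in compiled form; this text tells all that it offers.
- The arm moves only by the tool play_rows, never from a script. Its argument "deltas" is a list of rows, each a list of 7 numbers: the shift along the tool's x, y, z in units of 500 mm (1.0 is 500 mm), then the turn, a rotation vector about the tool's x, y, z in units of 120 degrees (1.0 is 120 degrees), then the closure, from 0 (fully open) to 1 (shut). A call has 1 to 10 rows; each row is the pose to reach, as a shift and turn from the pose commanded when the call began, along the tool's axes at that moment; what a row does not reach only later rows make up. A row lasts 1/10 s, in which the tool goes at most 50 mm and 8.59 degrees, less where a joint would pass 70% of its speed; a pose out of reach is approached as far as the arm can. A call with a number of a shift or a turn outside -1 to 1 is refused whole. A call with a gripper value outside its range is refused whole. The fingers move at their own pace and stop on an object; "newtons" is the grip in N (left out, the last holds). Time passes only in rows, so rows that repeat a pose let the fingers close. It gives the time, the measured TCP pose, the force, the opening and the grip force at its end, in the units of the state.
- observe(): the state, without advancing time (a new reading comes with each control period).
- grab_frame(name): name is "scene" or "side" or "wrist"; returns the picture (400x640x3 uint8, red, green, blue); there is no depth.
- get_calibration(name): a dict with "fovy" (degrees; the focal length in pixels is half the picture's height over the tangent of half this angle, whatever the lens; pixels are square), "cx", "cy" (the principal point, pixels), "xyz" and "rotation" of the camera in the world. Camera axes: x right, y down, z forward; pixel columns grow to the right and rows downward; lengths in m; the calibration is good to about 2 mm. The wrist camera is an equidistant fisheye: a pixel r from the principal point sees the ray r / f radians off the axis. A picture is of the moment at which its call begins: read the wrist's pose just before it. get_calibration takes no time and is no camera call; for the wrist camera it gives the pose at the moment of the call.
- job_done(): hands the job in; it is judged then, once.
The state is a dict: "clock": time; "qpos": joint angles; "qd": joint speeds; "joint_efforts": joint torques, N m; "position": TCP position; "tool_rot": TCP orientation; "force": force on the tool from outside, world axes, zero at the start; "moment": the same for the moment, N m; "grip_width": finger opening in m; "finger_force": force on a finger pad.
Only numpy, scipy, OpenCV 4.12 (cv2) and the standard library are available. Lean on these libraries where they do the work, as an engineer would, in place of code of your own. Each camera call takes 0.05 s, during which the arm holds its last target. There are 200 camera calls.

### The job

Get the stone jaw model out of the curing unit: slide the safety catch on its sloped panel aside, press the release button that was under it so that the carriage springs out, then take the model and set it down gently, teeth up, flat on the floor of the open case tray. Finally push the empty carriage back in until it latches. Leave everything else on the worktop where it is.

Things in the scene. Friction and masses are not known exactly. Their poses are not given: they have to be found in the camera images.
- curing_unit: white curing unit, fixed, 220 deep (x) x 190 wide (y) x 249 mm high. Origin: centre of its underside; own +x to its back, so its front (-x) looks towards the robot; +y is its left as the robot sees it. Lower front: the carriage's chamber (front face at x = -110 mm, up to z = 85 mm). Above it a panel slopes up and back; a lamp head overhangs that like a visor.
- panel (a point): centre of the sloped panel, at (-73.5, 0, 115.5) mm in the unit's frame. Axes: x up the slope (panel 98 mm long, 40 degrees from level), y the unit's +y, z outward normal. The visor (front edge at x = -58 mm, underside z = 206 mm in the unit's frame) is above: reach in along the normal, hand leaning back. Guide rails cross the panel 34 mm up and down slope, 23 mm high, 54 mm free between
- catch (a joint): safety catch, m: 0 = fully over the button (may start up to 0.006), 0.070 = fully aside. Slides straight to the unit's own +y (left), about 1.2 N friction, stays where left. Steel plate 66 (across) x 58 mm, its top 19 mm above the panel, with an upright rib in the middle: 10 mm thick across, 44 mm long up the slope, 30 mm high above the plate. Push the rib from its side or pinch it.
- catch_rib (a point): middle of the rib's top edge, 49 mm above the panel, measured along the panel's normal; moves with the catch. Axes: x up the slope, y the sliding direction, z the panel's outward normal
- button_top (a point): centre of the release button's flat round top, 34 mm across, 12 mm above the panel, on the panel's mid-line, 30 mm to the unit's -y (right); under the catch's plate when the catch is shut. Axes: x up the slope, y the unit's +y, z the panel's outward normal; it is pressed along -z
- release_button (a joint): travel of the button, m: 0 = out, 0.009 = fully in; sprung, about 2 N to start and 6 N fully in. The carriage is let go at about 0.006; press it fully in. It comes out again by itself.
- carriage (a joint): carriage, m: latched in it rests at 0.001 to 0.004; 0.120 = fully out towards the unit's own -x. A spring of about 2 N drives it out in about a second when released. To shut, push its front along the unit's +x: 2 N, then up to 7 N between 0.015 and 0.005, on to about -0.005 (firm stop at -0.006); let go, it settles on its latch. The button dips as the latch snaps; the catch may stay aside.
- carriage_front (a point): centre of the front face of the black push bar (120 wide x 20 mm high, standing 15 mm proud) near the top of the carriage's white front plate; 64 mm above the worktop. The front plate is 164 wide, from 8 to 76 mm above the worktop. Axes parallel to the unit's. Push it with the fingertips about as high as its middle, no lower, so that the hand stays clear of rails and catch above; leaning back gives more room
- carriage_floor (a point): centre of the carriage's flat rubber-covered floor, 20 mm above the worktop, 110 x 130 mm; the model stands on it. Rims at the sides, 3 mm thick, rise 2 mm above it at 73 mm to each side
- model: stone lower-jaw model: yellowish plinth with a horseshoe of teeth on top, 62 (x) x 80 (y) x 37 mm high, about 0.13 kg. Origin: centre of its underside; +z up through the teeth. Grasp the plinth (lowest 20 mm; the teeth above cannot be held) across its 62 mm width, along its own x. It starts inside the unit on the carriage, its own x roughly across the unit.
- case_tray: empty open case tray, wooden-yellow, 170 (x) x 240 (y) x 45 mm high, walls and floor 3 mm thick, fixed. Origin: centre of its underside. It stands left or right of the unit, its long side about along the robot's x; on the other side lies a flat closed case of teeth with a clear lid, 186 x 250 x 21 mm, which is not to be used.
- dropper_bottle: white dropper bottle, 41 across x 136 mm high, beside the unit; bystander
- tumbler: glass tumbler, 69 across x 87 mm high, beside the unit; bystander
- shade_guide: flat shade guide with a row of sample teeth, 46 x 186 x 12 mm, lying in front of the unit; bystander
- spatula: metal spatula, 12 x 145 x 8 mm, lying in front of the unit; bystander
- powder_tub: tall tub with white lid, 81 across x 137 mm high, behind right; bystander
- jar_a: powder jar, 46 across x 56 mm high, behind left; bystander

How it is judged:
By the outcome, as a careful person would: the job done as asked, in the order asked, and still so for the second after the job is handed in, with the robot touching nothing.
It also fails if it takes over 64 s, if anything falls off the work surface, if the arm or the gripper's body presses on something with over 40 N, if the wrist force passes 120 N, or if a joint passes its speed limit or range.

## Working session

There is one attempt and no reset: what is moved stays moved. The work goes in short steps, Python scripts to look and compute and a tool call to move; the robot and the scene stay as the last step left them, time stands still between calls to the robot, and variables do not carry over. Pictures are saved under pics/ and viewed, at most 10 in all, crops included, and the job is handed in when it is done.

Besides the shell and the picture viewer there is one more tool, called after ">>>" in YAML: its name, and indented under it one key for each argument. play_rows: Moves the arm, as the interface text tells. Its arguments: {"type":"object","properties":{"deltas":{"type":"array"},"newtons":{"type":"number"}},"required":["deltas"]}

```bash
mkdir -p pics
python3 - <<'E'
from workcell import *
import cv2,numpy as np
s=observe();print({k:np.round(v,3) for k,v in s.items()})
for n in ("scene","side","wrist"):
    c=get_calibration(n);print(n,c)
    cv2.imwrite(f"pics/{n}0.png",grab_frame(n)[:,:,::-1])
E
```

```text
{'clock': np.float64(0.0), 'qpos': array([-1.178,  0.522, -0.036,  1.6  ,  0.021,  1.021, -0.113]), 'qd': array([ 0.001,  0.   , -0.002,  0.   , -0.001,  0.001,  0.   ]), 'joint_efforts': array([ 1.0000e-03, -9.2710e+01,  1.9800e+00, -3.6993e+01,  1.8000e-02,
        8.0000e-03,  0.0000e+00]), 'position': array([0.279, 0.559, 0.231]), 'tool_rot': array([-3.14 ,  0.   ,  2.679]), 'force': array([ 0.619, -0.305,  0.469]), 'moment': array([-0.018,  0.005,  0.034]), 'finger_force': np.float64(0.0), 'grip_width': np.float64(0.085)}
scene {'fovy': 50.13466641182035, 'cx': 324.0892236676267, 'cy': 200.14347059872495, 'xyz': array([-0.16337652, -0.45815715,  0.74430921]), 'rotation': array([-2.20806759e+00, -2.19665770e-03, -1.01440054e+00])}
side {'fovy': 54.051983577778856, 'cx': 323.1698699680982, 'cy': 201.43948144761097, 'xyz': array([ 0.39399814, -0.85630928,  0.80729767]), 'rotation': array([-2.2229922 , -0.00629361, -0.20275572])}
wrist {'fovy': 65.70646984690485, 'cx': 317.28784376779623, 'cy': 197.72989697993395, 'xyz': array([0.2082347 , 0.59510597, 0.37361042]), 'rotation': array([2.82962492e+00, 1.49353811e-03, 1.10757179e+00])}
```

View pics/scene0.png

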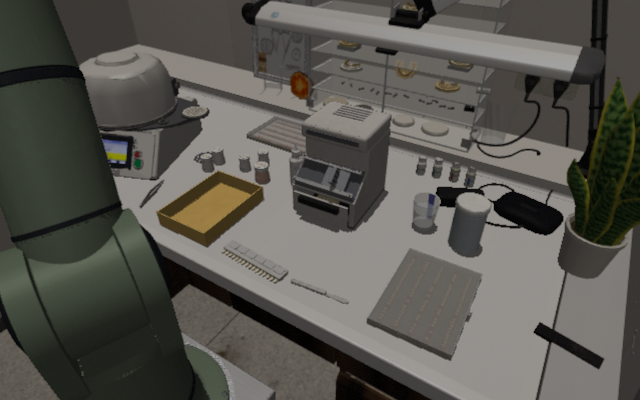

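View pics/side0.png

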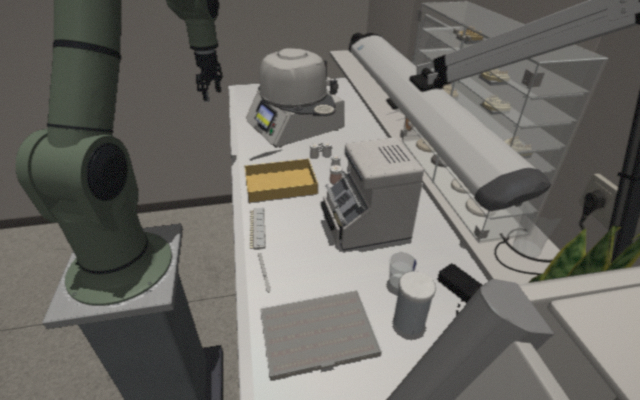

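The scene view shows the unit around (340,165) and the tray at (212,207). The side view has the unit at (375,195) and the tray at (280,180). I'll enlarge both.

Run:
```python
import cv2,numpy as np
a=cv2.imread("pics/scene0.png");b=cv2.imread("pics/side0.png")
def g(x): return (255*(x/255.)**.6).astype(np.uint8)
A=cv2.resize(g(a[95:235,280:400]),None,fx=3.3,fy=4.2,interpolation=3)[:590,:396]
A=cv2.resize(g(a[95:235,280:400]),(480,560),interpolation=cv2.INTER_CUBIC)  # x4
B=cv2.resize(g(b[130:260,315:395]),(320,520),interpolation=cv2.INTER_CUBIC) # x4
C=np.zeros((560,800,3),np.uint8);C[:,:480]=A;C[:520,480:]=B
cv2.imwrite("pics/z0.png",C)
```

```text
(no output)
```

View pics/z0.png

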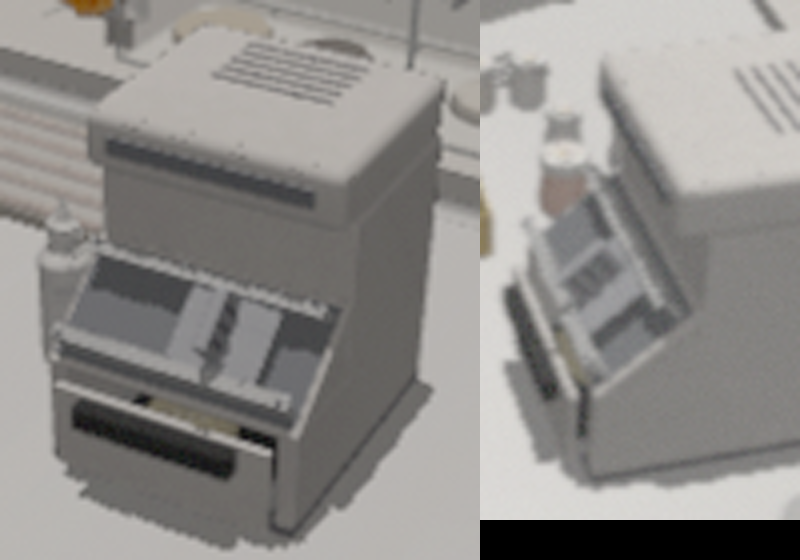

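The zoom shows the catch plate and its rib on the panel, the black push bar, and the unit's right bottom edge. That edge runs from scene (354,229) to (386,191), and starts at side (342,250). Next I'll get a rough unit pose and the tray corners.

```bash
cat > h.py <<'E'
from workcell import *
import numpy as np,cv2
from scipy.spatial.transform import Rotation as R
from scipy.optimize import least_squares
def rot(rpy): return R.from_euler('xyz',rpy).as_matrix()
def foc(c): return 200/np.tan(np.radians(c["fovy"])/2)
def ray(c,uv,fish=False):
    d=(np.array(uv,float)-[c["cx"],c["cy"]])/foc(c)
    if fish:
        t=np.linalg.norm(d); v=np.r_[d/t*np.sin(t),np.cos(t)] if t>1e-9 else np.r_[0,0,1.]
    else: v=np.r_[d,1]
    return rot(c["rotation"])@(v/np.linalg.norm(v))
def onz(c,uv,z,fish=False):
    r=ray(c,uv,fish);return c["xyz"]+r*(z-c["xyz"][2])/r[2]
def proj(c,p,fish=False):
    v=(np.atleast_2d(p)-c["xyz"])@rot(c["rotation"])
    if fish:
        n=np.linalg.norm(v[:,:2],axis=1);k=np.arctan2(n,v[:,2])/n
    else: k=1/v[:,2]
    return v[:,:2]*k[:,None]*foc(c)+[c["cx"],c["cy"]]
def W(pose,p):  # unit pose x,y,yaw -> world
    x,y,a=pose;ca,sa=np.cos(a),np.sin(a);p=np.atleast_2d(p)
    return np.c_[x+ca*p[:,0]-sa*p[:,1],y+sa*p[:,0]+ca*p[:,1],p[:,2]]
def delta(target_p,target_R):  # from measured pose, in tool axes/units
    s=observe();R0=rot(s["tool_rot"])
    return np.round(np.r_[R0.T@(np.array(target_p)-s["position"])/.5, R.from_matrix(R0.T@target_R).as_rotvec()/np.radians(120)],4)
E
python3 - <<'E'
from h import *
cs={n:get_calibration(n) for n in("scene","side")}
for n in cs:
    im=cv2.imread(f"pics/{n}0.png");hsv=cv2.cvtColor(im,cv2.COLOR_BGR2HSV)
    m=cv2.inRange(hsv,(12,110,50),(32,255,255))
    k,l,st,ce=cv2.connectedComponentsWithStats(m);i=1+np.argmax(st[1:,4])
    cn=max(cv2.findContours((l==i).astype(np.uint8),0,1)[0],key=cv2.contourArea)
    h=cv2.convexHull(cn);ap=cv2.approxPolyDP(h,2,True)[:,0]
    print(n,st[i]);
    for p in ap: print(p,onz(cs[n],p,.045)[:2].round(3),onz(cs[n],p,0)[:2].round(3))
print("unit",onz(cs["scene"],(353.7,228.7),0),onz(cs["scene"],(386.3,191.3),0),onz(cs["side"],(342.5,249.5),0))
obs=[("scene",(353.7,228.7),(-.11,-.095,0)),("scene",(386.3,191.3),(.11,-.095,0)),("side",(342.5,249.5),(-.11,-.095,0))]
f=lambda q:np.concatenate([(proj(cs[n],W(q,p))-u).ravel() for n,u,p in obs])
r=least_squares(f,(.65,.1,-.2));print(r.x,f(r.x).round(1))
E
```

```text
scene [ 157  171  106   75 4398]
[261 187] [0.597 0.226] [0.646 0.27 ]
[262 198] [0.557 0.19 ] [0.603 0.232]
[206 245] [0.335 0.184] [0.367 0.226]
[163 225] [0.332 0.331] [0.364 0.382]
[157 213] [0.357 0.383] [0.391 0.437]
[218 171] [0.595 0.39 ] [0.644 0.444]
side [ 246  160   71   41 2251]
[307 161] [0.591 0.374] [0.602 0.446]
[315 182] [0.594 0.233] [0.606 0.298]
[315 192] [0.584 0.176] [0.595 0.237]
[250 200] [0.371 0.173] [0.369 0.234]
[246 167] [0.368 0.375] [0.366 0.448]
unit [ 0.6240249  -0.06396233  0.        ] [ 0.82865423 -0.0637108   0.        ] [ 6.20686368e-01 -5.96157292e-02 -1.11022302e-16]
[0.72840878 0.03287944 0.0117215 ] [-1.   0.9  0.7 -2.  -0.1  1. ]
```

View pics/wrist0.png

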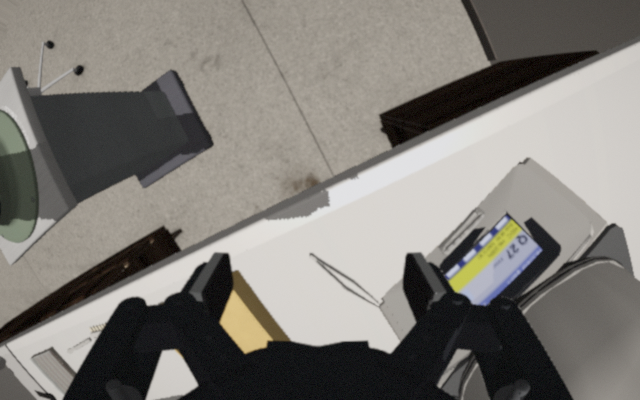

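The tray spans about x .36–.60 and y .225–.388, so its centre is near (.478,.306). The unit is near (.728,.033) with yaw around 0. The wrist view shows only the left worktop. I'm moving to a viewing pose in front of the panel.

```bash
cat >> h.py <<'E'
def tool(a,yaw=0.):  # tool z leaning: a=angle off vertical toward unit +x ; tool y = unit +y
    z=np.array([np.sin(a),0,-np.cos(a)]);y=np.array([0,1.,0]);
    return R.from_euler('z',yaw).as_matrix()@np.c_[np.cross(y,z),y,z]
E
python3 - <<'E'
from h import *
print(delta((.55,.0,.25),tool(np.radians(40))))
E
```

```text
[-0.9842 -0.7584 -0.0376 -0.0775 -0.3273 -0.2117]
```

>>> play_rows:
  deltas:
    - [-0.984, -0.758, -0.038, -0.0775, -0.327, -0.212, 1]
    - [-0.984, -0.758, -0.038, -0.0775, -0.327, -0.212, 1]
    - [-0.984, -0.758, -0.038, -0.0775, -0.327, -0.212, 1]
    - [-0.984, -0.758, -0.038, -0.0775, -0.327, -0.212, 1]
    - [-0.984, -0.758, -0.038, -0.0775, -0.327, -0.212, 1]
    - [-0.984, -0.758, -0.038, -0.0775, -0.327, -0.212, 1]
    - [-0.984, -0.758, -0.038, -0.0775, -0.327, -0.212, 1]
    - [-0.984, -0.758, -0.038, -0.0775, -0.327, -0.212, 1]
    - [-0.984, -0.758, -0.038, -0.0775, -0.327, -0.212, 1]
    - [-0.984, -0.758, -0.038, -0.0775, -0.327, -0.212, 1]

```text
clock: 1.15
position: [0.4755, 0.1594, 0.2454]
tool_rot: [3.14, 0.697, 3.14]
force: [0.2, 1.0, -0.9]
grip_width: -0.0002
finger_force: 0.0
```

Run:
```python
from h import *
print(observe()["qpos"].round(2),delta((.55,.0,.25),tool(np.radians(40))))
```

```text
[-1.01  0.13  0.3   2.43  1.51  0.4  -0.53] [-0.1206 -0.3187  0.0886  0.     -0.0004 -0.0007]
```

>>> play_rows:
  deltas:
    - [-0.12, -0.319, 0.089, 0, 0, 0, 1]
    - [-0.12, -0.319, 0.089, 0, 0, 0, 1]
    - [-0.12, -0.319, 0.089, 0, 0, 0, 1]
    - [-0.12, -0.319, 0.089, 0, 0, 0, 1]
    - [-0.12, -0.319, 0.089, 0, 0, 0, 1]
    - [-0.12, -0.319, 0.089, 0, 0, 0, 1]

```text
clock: 1.75
position: [0.5428, 0.0198, 0.2473]
tool_rot: [-3.139, 0.694, -3.139]
force: [1.7, 0.4, -0.2]
grip_width: -0.0002
finger_force: 0.0
```

Run:
```python
from h import *
print(observe()["qpos"].round(2),observe()["position"])
import json
c=get_calibration("wrist");im=grab_frame("wrist")[:,:,::-1]
cv2.imwrite("pics/w1.png",im);print(c)
json.dump({k:np.array(v).tolist() for k,v in c.items()},open("w1.json","w"))
v=(255*(im/255.)**.6).astype(np.uint8)
cv2.imwrite("pics/w1v.png",cv2.resize(v,(800,500),interpolation=cv2.INTER_CUBIC))
q=(.728,.033,.0117)
P=W(q,[[-.11,-.095,0],[-.11,-.095,.085],[-.11,.095,.085],[-.0735,-.03,.1155]]);print(proj(c,P,True)*1.25)
```

```text
[-0.21  0.16 -0.03  2.36  1.96  0.17 -0.58] [0.54284266 0.01979599 0.24726218]
{'fovy': 65.70646984690485, 'cx': 317.28784376779623, 'cy': 197.72989697993395, 'xyz': array([0.39076098, 0.02086055, 0.30712741]), 'rotation': array([2.1363161 , 0.00319618, 1.57134657])}
[[311.836084   107.51435514]
 [296.65546926 168.8928434 ]
 [522.98938209 168.73073716]
 [374.96581487 223.05071668]]
```

View pics/w1v.png

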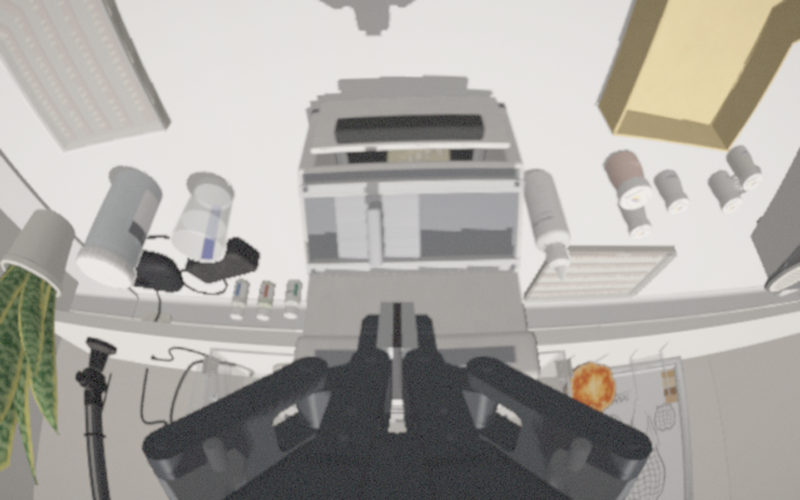

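The wrist view (×1.25) shows the panel between x≈303 and 522. The rib is at about (375,235), the push bar at (336–483, 118–140), and the catch plate spans x 335–418. I'll crop closer to get corner pixels.

Run:
```python
from h import *
im=cv2.imread("pics/w1.png")[62:222,235:425]
v=(255*(im/255.)**.7).astype(np.uint8)
cv2.imwrite("pics/w1z.png",cv2.resize(v,(703,592),interpolation=cv2.INTER_CUBIC))
```

```text
(no output)
```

View pics/w1z.png

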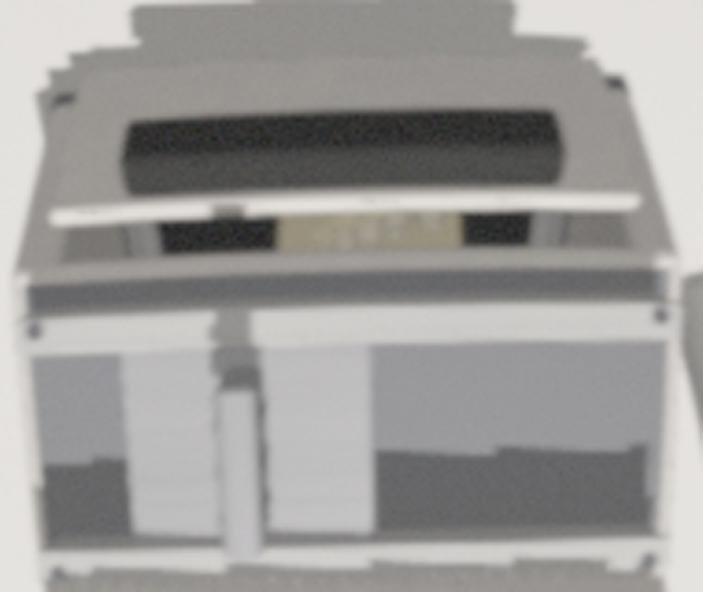

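Run:
```python
from h import *
import json
w={k:np.array(v) for k,v in json.load(open("w1.json")).items()}
cs={n:get_calibration(n) for n in("scene","side")};cs["wrist"]=w
X=np.array([np.cos(np.radians(40)),0,np.sin(np.radians(40))]);N=np.array([-X[2],0,X[0]]);PC=np.array([-.0735,0,.1155])
def pan(x,y,z): return PC+x*X+np.array([0,y,0])+z*N
z=lambda a,b:(235+(a-.5*0)/3.7-.35,62+b/3.7-.35)
obs=[("scene",(353.7,228.7),lambda q:(-.11,-.095,0),1),("scene",(386.3,191.3),lambda q:(.11,-.095,0),1),("side",(342.5,249.5),lambda q:(-.11,-.095,0),1),
("wrist",z(18,272),lambda q:(-.11,-.095,.085),2),("wrist",z(677,260),lambda q:(-.11,.095,.085),2),
("wrist",z(238,388),lambda q:pan(-.022,q[3],.049),2),("wrist",z(243,557),lambda q:pan(.022,q[3],.049),2),
("wrist",z(122,160),lambda q:(q[4],-.06,.074),2),("wrist",z(562,150),lambda q:(q[4],.06,.074),2),
("wrist",z(127,122),lambda q:(q[4],-.06,.054),2),("wrist",z(558,110),lambda q:(q[4],.06,.054),2)]
f=lambda q:np.concatenate([wt*(proj(cs[n],W(q[:3],p(q)),n=="wrist")-u).ravel() for n,u,p,wt in obs])
r=least_squares(f,(.73,.03,.0,-.03,-.13),x_scale=.01);print(r.x.round(4));print((f(r.x).reshape(-1,2)).round(1))
r2=least_squares(lambda q:f(q)[6:],r.x,x_scale=.01);print(r2.x.round(4));print((f(r2.x).reshape(-1,2)).round(1))
```

```text
[ 0.7256  0.0356  0.0392 -0.0268 -0.1384]
[[-0.9  0.9]
 [-1.1 -2.6]
 [-0.1  1. ]
 [-4.9  0.4]
 [ 2.9 -0.3]
 [-0.8  0.3]
 [ 0.8  2.9]
 [-2.3  2. ]
 [ 4.1  2.4]
 [-0.5 -2.4]
 [ 0.2 -0.8]]
[ 0.7256  0.0358  0.0408 -0.0269 -0.1383]
[[-0.9  0.9]
 [-1.2 -2.7]
 [-0.   1. ]
 [-4.8  0.5]
 [ 3.1 -0.6]
 [-0.8  0.3]
 [ 0.9  2.9]
 [-2.3  2.1]
 [ 4.1  2.2]
 [-0.5 -2.2]
 [ 0.2 -0.9]]
```

```bash
cat >> h.py <<'E'
U=[.7275,.0355,.038]
X=np.array([np.cos(np.radians(40)),0,np.sin(np.radians(40))]);N=np.array([-X[2],0,X[0]]);PC=np.array([-.0735,0,.1155])
def pan(x,y,z): return W(U,PC+x*X+np.array([0,y,0])+z*N)[0]
def inpan(p):
    v=R.from_euler('z',-U[2]).as_matrix()@(np.array(p)-[U[0],U[1],0])-PC
    return np.array([v@X,v[1],v@N])
TP=tool(np.radians(40),U[2])
E
python3 - <<'E'
from h import *
print(inpan(observe()["position"]),delta(pan(0,-.066,.09),TP),delta(pan(0,-.066,.028),TP))
E
```

```text
[-0.00026704 -0.01207501  0.17257671] [-0.0044 -0.103   0.1682 -0.0138 -0.0018 -0.0147] [-0.0048 -0.0994  0.2921 -0.0138 -0.0018 -0.0147]
```

>>> play_rows:
  deltas:
    - [-0.004, -0.1, 0.0, -0.014, -0.002, -0.015, 1]
    - [-0.004, -0.103, 0.08, -0.014, -0.002, -0.015, 1]
    - [-0.004, -0.103, 0.168, -0.014, -0.002, -0.015, 1]
    - [-0.004, -0.103, 0.168, -0.014, -0.002, -0.015, 1]
    - [-0.004, -0.103, 0.168, -0.014, -0.002, -0.015, 1]

```text
clock: 2.3
position: [0.5983, -0.0347, 0.1789]
tool_rot: [3.137, 0.692, -3.106]
force: [-0.1, -0.3, 0.0]
grip_width: 0.0003
finger_force: 0.0
```

Run:
```python
from h import *
s=observe();print(s["qpos"].round(2),inpan(s["position"]),delta(pan(0,-.066,.028),TP))
```

```text
[ 0.32  0.42 -0.44  2.28  2.51  0.27 -0.88] [-0.00392391 -0.06528223  0.08602357] [-0.0085 -0.0018  0.116   0.0014 -0.0029 -0.0009]
```

>>> play_rows:
  deltas:
    - [-0.008, -0.002, 0.05, 0, -0.003, 0, 1]
    - [-0.008, -0.002, 0.09, 0, -0.003, 0, 1]
    - [-0.008, -0.002, 0.112, 0, -0.003, 0, 1]
    - [-0.008, -0.002, 0.112, 0, -0.003, 0, 1]

```text
clock: 2.7
position: [0.6369, -0.0295, 0.143]
tool_rot: [3.141, 0.703, -3.097]
force: [-0.1, -1.1, 0.6]
grip_width: -0.0002
finger_force: 0.0
```

Run:
```python
from h import *
s=observe();print(s["qpos"].round(2),inpan(s["position"]),delta(pan(0,.0205,.030),TP))
im=grab_frame("wrist")[:,:,::-1];cv2.imwrite("pics/w2.png",im)
v=(255*(im[100:340,180:460]/255.)**.7).astype(np.uint8)
cv2.imwrite("pics/w2z.png",cv2.resize(v,(700,600),interpolation=cv2.INTER_CUBIC))
```

```text
[ 0.3   0.54 -0.44  2.21  2.54  0.35 -0.88] [ 0.00274174 -0.06153657  0.0335477 ] [0.0047 0.1641 0.0079 0.0023 0.0023 0.0025]
```

View pics/w2z.png

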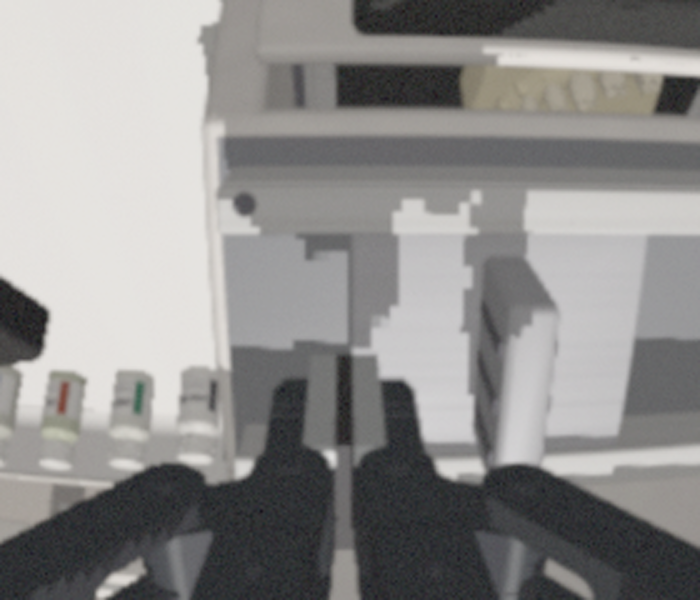

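The fingertips are beside the rib: tip near (345,370), rib at x≈480–555. They are between the rails, so I can push now.

>>> play_rows:
  deltas:
    - [0.004, 0.02, 0.008, 0.002, 0.002, 0.002, 1]
    - [0.004, 0.04, 0.008, 0.002, 0.002, 0.002, 1]
    - [0.004, 0.06, 0.008, 0.002, 0.002, 0.002, 1]
    - [0.004, 0.08, 0.008, 0.002, 0.002, 0.002, 1]
    - [0.004, 0.1, 0.008, 0.002, 0.002, 0.002, 1]
    - [0.004, 0.12, 0.008, 0.002, 0.002, 0.002, 1]
    - [0.004, 0.135, 0.008, 0.002, 0.002, 0.002, 1]
    - [0.004, 0.15, 0.008, 0.002, 0.002, 0.002, 1]
    - [0.004, 0.15, 0.008, 0.002, 0.002, 0.002, 1]

```text
clock: 3.65
position: [0.6348, 0.046, 0.1395]
tool_rot: [3.141, 0.7, -3.102]
force: [-0.2, -0.7, 0.1]
grip_width: 0.0
finger_force: 0.0
```

>>> play_rows:
  deltas:
    - [0, 0.006, 0, 0, 0, 0, 1]
    - [0, 0.01, 0, 0, 0, 0, 1]
    - [0, 0.01, 0, 0, 0, 0, 1]

```text
clock: 3.95
position: [0.6346, 0.0495, 0.1394]
tool_rot: [-3.141, 0.7, -3.103]
force: [-0.3, -0.1, 0.2]
grip_width: -0.0001
finger_force: 0.0
```

Run:
```python
from h import *
s=observe();print(inpan(s["position"]),s["force"])
```

```text
[0.00094777 0.01756809 0.03040725] [-0.27958465 -0.11042522  0.19816363]
```

>>> play_rows:
  deltas:
    - [0, 0.004, 0, 0, 0, 0, 1]
    - [0, 0.008, 0, 0, 0, 0, 1]
    - [0, 0.008, 0, 0, 0, 0, 1]

```text
clock: 4.25
position: [0.6345, 0.0535, 0.1395]
tool_rot: [-3.141, 0.7, -3.103]
force: [-0.1, -0.6, 0.2]
grip_width: 0.0001
finger_force: 0.7
```

>>> play_rows:
  deltas:
    - [0, 0.003, 0, 0, 0, 0, 1]
    - [0, 0.006, 0, 0, 0, 0, 1]
    - [0, 0.006, 0, 0, 0, 0, 1]

```text
clock: 4.55
position: [0.6344, 0.0539, 0.1394]
tool_rot: [-3.139, 0.701, -3.106]
force: [-3.5, -13.5, 3.3]
grip_width: 0.0003
finger_force: 6.7
```

Run:
```python
from h import *
s=observe();print(inpan(s["position"]),s["force"])
im=grab_frame("wrist")[:,:,::-1];cv2.imwrite("pics/w3.png",im)
v=(255*(im[100:340,180:460]/255.)**.7).astype(np.uint8)
cv2.imwrite("pics/w3z.png",cv2.resize(v,(700,600),interpolation=cv2.INTER_CUBIC))
```

```text
[0.00099478 0.02196544 0.03042179] [ -3.485865   -13.46671184   3.28739122]
```

View pics/w3z.png

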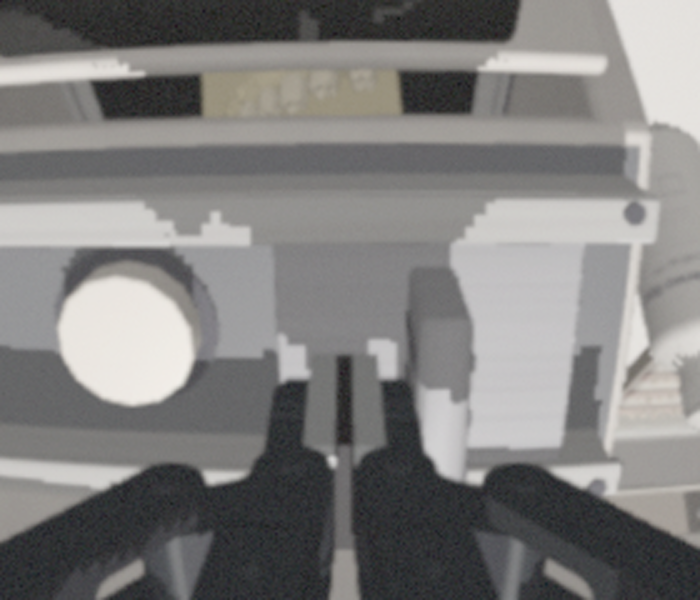

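The button is exposed at crop (127,335), and the catch is at its stop (13 N). I'll check the button's position with a ray before pressing.

Run:
```python
from h import *
c=get_calibration("wrist")
o=inpan(c["xyz"]);
for uv in [(180+127/2.5,100+335/2.5)]:
    p=inpan(c["xyz"]+ray(c,uv,True)); d=p-o; print(o+d*(.012-o[2])/d[2])
print(delta(pan(0.001,-.030,.030),TP))
```

```text
[-0.00306248 -0.02812116  0.012     ]
[-0.0002 -0.104   0.0013 -0.002   0.0011 -0.0009]
```

>>> play_rows:
  deltas:
    - [0, -0.03, 0, -0.002, 0.001, -0.001, 1]
    - [0.002, -0.07, 0, -0.002, 0.001, -0.001, 1]
    - [0.003, -0.1, 0, -0.002, 0.001, -0.001, 1]
    - [0.003, -0.103, 0, -0.002, 0.001, -0.001, 1]
    - [0.003, -0.103, 0.02, -0.002, 0.001, -0.001, 1]
    - [0.003, -0.103, 0.036, -0.002, 0.001, -0.001, 1]
    - [0.003, -0.103, 0.046, -0.002, 0.001, -0.001, 1]
    - [0.003, -0.103, 0.05, -0.002, 0.001, -0.001, 1]
    - [0.003, -0.103, 0.05, -0.002, 0.001, -0.001, 1]

```text
clock: 5.5
position: [0.6516, 0.0066, 0.1193]
tool_rot: [3.139, 0.698, -3.1]
force: [-1.9, 1.5, 5.4]
grip_width: -0.0001
finger_force: 2.6
```

Run:
```python
from h import *
s=observe();print(inpan(s["position"]),s["force"],s["qpos"].round(2))
```

```text
[-0.00022372 -0.0259513   0.00509919] [-1.90937749  1.47096851  5.3941551 ] [ 0.2   0.6  -0.42  2.19  2.48  0.41 -0.88]
```

>>> play_rows:
  deltas:
    - [0, -0.002, 0.003, 0, 0, 0, 1]
    - [0, -0.002, 0.006, 0, 0, 0, 1]
    - [0, -0.002, 0.006, 0, 0, 0, 1]

```text
clock: 5.8
position: [0.6524, 0.0066, 0.1184]
tool_rot: [3.139, 0.699, -3.097]
force: [-38.8, 1.3, 48.1]
grip_width: 0.0004
finger_force: 30.6
```

Run:
```python
from h import *
s=observe();print(inpan(s["position"]),s["force"],s["force"]@N)
a=grab_frame("side").astype(int);b=cv2.imread("pics/side0.png")[:,:,::-1].astype(int)
print(np.abs(a-b)[200:260,290:345].sum(2).__gt__(60).sum())
```

```text
[-0.00022855 -0.02606385  0.00391449] [-38.76440501   1.27237511  48.05214096] 61.72735479824678
2076
```

Run:
```python
from h import *
print(delta(pan(0.0,-.026,.11),TP),delta((.54,.03,.22),tool(0,U[2])))
```

```text
[-0.0006  0.0014 -0.2121  0.0031  0.0003  0.0023] [ 0.0395  0.0574 -0.2986  0.0021  0.3337  0.0033]
```

>>> play_rows:
  deltas:
    - [0, 0, -0.03, 0, 0, 0, 1]
    - [0, 0, -0.12, 0, 0, 0, 1]
    - [0, 0, -0.21, 0, 0, 0, 1]
    - [0.02, 0.03, -0.25, 0, 0.06, 0, 0.5]
    - [0.0395, 0.057, -0.3, 0.002, 0.333, 0.003, 0]
    - [0.0395, 0.057, -0.3, 0.002, 0.333, 0.003, 0]
    - [0.0395, 0.057, -0.3, 0.002, 0.333, 0.003, 0]
    - [0.0395, 0.057, -0.3, 0.002, 0.333, 0.003, 0]
    - [0.0395, 0.057, -0.3, 0.002, 0.333, 0.003, 0]
    - [0.0395, 0.057, -0.3, 0.002, 0.333, 0.003, 0]

```text
clock: 6.85
position: [0.5547, 0.0064, 0.2173]
tool_rot: [-3.024, 0.473, -3.111]
force: [1.1, -1.2, -0.2]
grip_width: 0.0855
finger_force: 0.0
```

Run:
```python
from h import *
import json
s=observe();print(s["position"],s["tool_rot"],s["qpos"].round(2))
c=get_calibration("wrist");im=grab_frame("wrist")[:,:,::-1];cv2.imwrite("pics/w4.png",im)
json.dump({k:np.array(v).tolist() for k,v in c.items()},open("w4.json","w"))
v=(255*(im/255.)**.7).astype(np.uint8)
cv2.imwrite("pics/w4v.png",cv2.resize(v,(800,500),interpolation=cv2.INTER_CUBIC))
```

```text
[0.55467247 0.00640346 0.21731109] [-3.02401559  0.4730691  -3.11083217] [ 0.03  0.27 -0.33  2.18  0.89  0.4   0.53]
```

View pics/w4v.png

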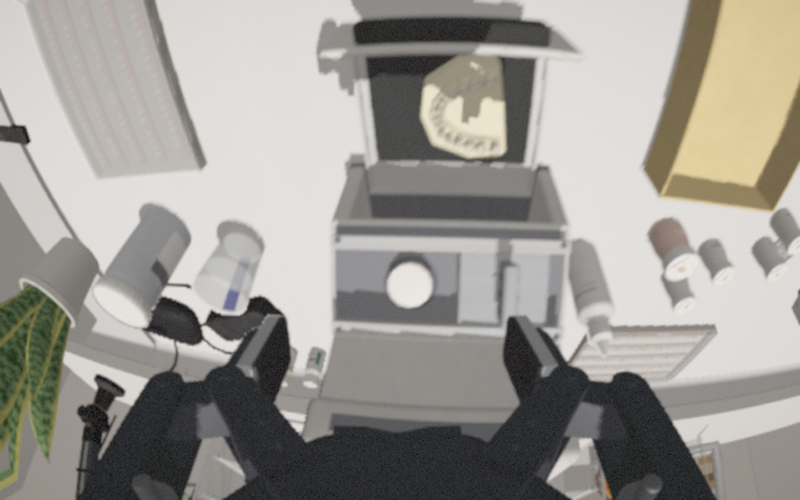

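The carriage is out and the model is at (465,108) on the carriage floor in the ×1.25 view. Its straight heel edge faces right (+y). I'll finish the turn to tool-down above it.

Run:
```python
from h import *
print(delta((.525,.035,.22),tool(0,U[2])))
```

```text
[ 0.0496  0.0498 -0.0356 -0.0539  0.2233 -0.0169]
```

>>> play_rows:
  deltas:
    - [0.05, 0.05, -0.0356, -0.054, 0.223, -0.017, 0]
    - [0.05, 0.05, -0.0356, -0.054, 0.223, -0.017, 0]
    - [0.05, 0.05, -0.0356, -0.054, 0.223, -0.017, 0]
    - [0.05, 0.05, -0.0356, -0.054, 0.223, -0.017, 0]
    - [0.05, 0.05, -0.0356, -0.054, 0.223, -0.017, 0]
    - [0.05, 0.05, -0.0356, -0.054, 0.223, -0.017, 0]
    - [0.05, 0.05, -0.0356, -0.054, 0.223, -0.017, 0]
    - [0.05, 0.05, -0.0356, -0.054, 0.223, -0.017, 0]

```text
clock: 7.7
position: [0.5254, 0.0313, 0.2192]
tool_rot: [-3.135, 0.009, -3.104]
force: [0.6, -0.4, 1.1]
grip_width: 0.0854
finger_force: 0.0
```

```bash
cat > meas.py <<'E'
from h import *
def model(c,im,z,roi,fish=True,lo=(10,35,60),hi=(40,160,255)):
    x0,y0,x1,y1=roi
    m=np.zeros(im.shape[:2],np.uint8);m[y0:y1,x0:x1]=cv2.inRange(cv2.cvtColor(im,cv2.COLOR_BGR2HSV),lo,hi)[y0:y1,x0:x1]
    m=cv2.morphologyEx(m,cv2.MORPH_CLOSE,np.ones((5,5)))
    cn=max(cv2.findContours(m,0,1)[0],key=cv2.contourArea)
    P=np.array([onz(c,p,z,fish)[:2] for p in cv2.convexHull(cn)[:,0]])
    return cv2.boundingRect(cn),P
E
python3 - <<'E'
from meas import *
import json
s=observe();print(s["position"],s["tool_rot"],s["qpos"].round(2))
c=get_calibration("wrist");im=np.ascontiguousarray(grab_frame("wrist")[:,:,::-1]);cv2.imwrite("pics/w5.png",im)
json.dump({k:np.array(v).tolist() for k,v in c.items()},open("w5.json","w"))
pc=proj(c,W(U,[[-.172,0,.03]]),True)[0];print(pc,c["xyz"])
x,y=pc.astype(int);roi=(max(x-90,0),max(y-90,0),x+90,y+90)
for z in (.02,.04):
    b,P=model(c,im,z,roi);r=cv2.minAreaRect((P*1000).astype(np.float32));print(z,b,r,P.min(0).round(4),P.max(0).round(4))
c4={k:np.array(v) for k,v in json.load(open("w4.json")).items()};i4=cv2.imread("pics/w4.png")
b,P=model(c4,i4,.04,(290,30,430,135));print("w4",b,cv2.minAreaRect((P*1000).astype(np.float32)),P.min(0),P.max(0))
x0,y0,x1,y1=max(x-110,0),max(y-100,0),x+110,y+100
v=(255*(im[y0:y1,x0:x1]/255.)**.7).astype(np.uint8);print(x0,y0)
cv2.imwrite("pics/w5z.png",cv2.resize(v,None,fx=3,fy=3,interpolation=cv2.INTER_CUBIC)[:600,:800])
E
```

```text
[0.52538248 0.03127118 0.21919475] [-3.13528919  0.00941742 -3.10442483] [ 0.25  0.42 -0.56  1.86  0.28  0.93  1.17]
[314.70269461 197.99552104] [0.44507493 0.03029594 0.36127513]
0.02 (293, 151, 62, 76) ((549.8526000976562, 37.317142486572266), (89.93852996826172, 67.75940704345703), 10.895285606384277) [0.5025 0.0036] [0.5938 0.0767]
0.04 (293, 151, 62, 76) ((543.7122192382812, 36.90565872192383), (84.66777038574219, 63.7884407043457), 10.895245552062988) [0.4991 0.0051] [0.5851 0.074 ]
w4 (335, 43, 72, 85) ((540.881591796875, 37.50782775878906), (88.35614776611328, 66.32235717773438), 9.299123764038086) [0.4959047  0.00533936] [0.58387992 0.07614008]
204 97
```

View pics/w5z.png

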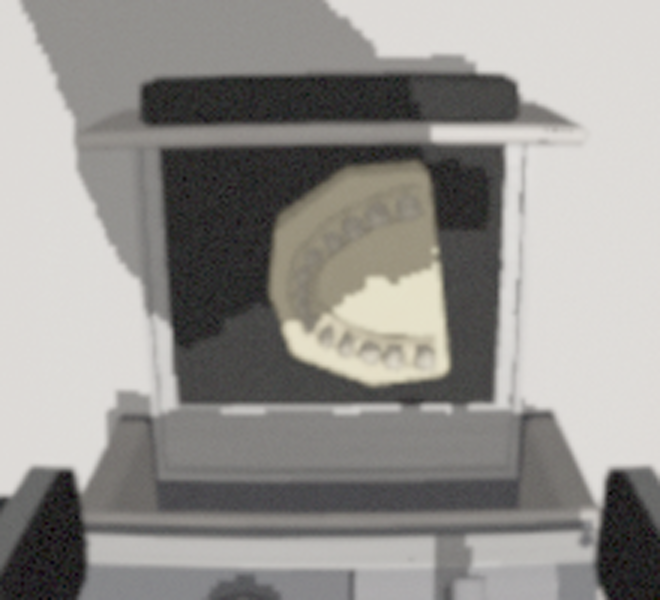

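The crop shows the model with its heel edge running (430,160)→(450,372) and its arch front at x≈270. I'll compute the yaw from that edge.

Run:
```python
from meas import *
import json
c={k:np.array(v) for k,v in json.load(open("w5.json")).items()}
g=lambda a,b,z:onz(c,(204+a/3-.3,97+b/3-.3),z,True)[:2]
a,b=g(430,160,.04),g(450,372,.04);d=b-a;yaw=np.arctan2(d[1],d[0]);print(a,b,np.degrees(yaw))
p=g(270,275,.04);n=np.array([-np.sin(yaw),np.cos(yaw)]);print("width",(a-p)@n, "len",np.linalg.norm(d))
for q in((345,165),(375,385)): print(g(*q,.04))
# floor corners of carriage z=.02
for q in((163,148),(505,148),(178,402),(495,402)): print("floor",g(*q,.02))
# grasp yaw target: tool y along heel normal
T=tool(0,yaw)
mid=(a+b)/2-n*.031
print("centre",mid,delta((mid[0],mid[1],.12),T),delta((mid[0],mid[1],.018),T))
```

```text
[0.49789795 0.0610977 ] [0.57752825 0.07383382] 9.086962273243355
width 0.06155223680771145 len 0.08064238099416873
[0.50096145 0.03143246]
[0.58383792 0.04589109]
floor [ 0.49989567 -0.03693434]
floor [0.49516034 0.09092932]
floor [ 0.60359458 -0.0328508 ]
floor [0.59837356 0.09607216]
centre [0.54260903 0.03685482] [-0.0328  0.0109  0.1989 -0.0031  0.0043 -0.058 ] [-0.0309  0.0121  0.4029 -0.0031  0.0043 -0.058 ]
```

>>> play_rows:
  deltas:
    - [-0.033, 0.011, 0.05, -0.003, 0.004, -0.058, 0]
    - [-0.033, 0.011, 0.13, -0.003, 0.004, -0.058, 0]
    - [-0.032, 0.0115, 0.2, -0.003, 0.004, -0.058, 0]
    - [-0.032, 0.0115, 0.26, -0.003, 0.004, -0.058, 0]
    - [-0.031, 0.012, 0.31, -0.003, 0.004, -0.058, 0]
    - [-0.031, 0.012, 0.35, -0.003, 0.004, -0.058, 0]
    - [-0.031, 0.012, 0.375, -0.003, 0.004, -0.058, 0]
    - [-0.031, 0.012, 0.39, -0.003, 0.004, -0.058, 0]
    - [-0.031, 0.012, 0.396, -0.003, 0.004, -0.058, 0]
    - [-0.031, 0.012, 0.396, -0.003, 0.004, -0.058, 0]

```text
clock: 8.75
position: [0.5429, 0.037, 0.0216]
tool_rot: [3.14, 0.0, -2.984]
force: [0.7, -0.1, 0.3]
grip_width: 0.0855
finger_force: 0.0
```

Run:
```python
from h import *
s=observe();print(s["position"],s["tool_rot"],s["force"],delta((.5426,.0369,.019),tool(0,np.radians(9.1))))
```

```text
[0.54292384 0.03702566 0.02163286] [ 3.14044666e+00  9.25926960e-05 -2.98350960e+00] [ 0.74670394 -0.14219011  0.34654719] [ 0.0007 -0.0002  0.0053  0.0005  0.     -0.0004]
```

>>> play_rows:
  deltas:
    - [0.0007, 0, 0.005, 0, 0, 0, 0]
    - [0.0007, 0, 0.005, 0, 0, 0, 0.5]
    - [0.0007, 0, 0.005, 0, 0, 0, 1]
    - [0.0007, 0, 0.005, 0, 0, 0, 1]
    - [0.0007, 0, 0.005, 0, 0, 0, 1]
    - [0.0007, 0, 0.005, 0, 0, 0, 1]
  newtons: 30

```text
clock: 9.35
position: [0.5426, 0.037, 0.0193]
tool_rot: [3.14, 0.0, -2.984]
force: [-1.8, -0.0, 7.3]
grip_width: 0.0608
finger_force: 31.2
```

>>> play_rows:
  deltas:
    - [0, 0, -0.01, 0, 0, 0, 1]
    - [0, 0, -0.03, 0, 0, 0, 1]
    - [0, 0, -0.07, 0, 0, 0, 1]
    - [0, 0, -0.13, 0, 0, 0, 1]
    - [0, 0, -0.2, 0, 0, 0, 1]
    - [0, 0, -0.27, 0, 0, 0, 1]
    - [0, 0, -0.32, 0, 0, 0, 1]
    - [0, 0, -0.34, 0, 0, 0, 1]
    - [0, 0, -0.34, 0, 0, 0, 1]

```text
clock: 10.25
position: [0.5429, 0.0366, 0.19]
tool_rot: [3.141, 0.002, -2.984]
force: [-0.2, 0.3, -1.8]
grip_width: 0.0609
finger_force: 33.0
```

Run:
```python
from h import *
s=observe();print(s["position"],s["force"],s["qpos"].round(2),delta((.478,.305,.19),tool(0,np.radians(9.1))),delta((.478,.305,.05),tool(0,0)))
# tray refine: rim corners in w5/w4? far corners from scene+side
cs={n:get_calibration(n) for n in("scene","side")}
c5=[(-.12,-.085),(.12,-.085),(.12,.085),(-.12,.085)]
def T(q,x,y,z): return W(q,[[x,y,z]])
ob=[("scene",(262,187),(.12,-.085,.045)),("scene",(157,212),(-.12,.085,.045)),("scene",(218,171),(.12,.085,.045)),("scene",(206,245),(-.12,-.085,0)),
("side",(307,161),(.12,.085,.045)),("side",(246,167),(-.12,.085,.045)),("side",(250,200),(-.12,-.085,0)),("side",(316,192),(.12,-.085,0))]
f=lambda q:np.concatenate([(proj(cs[n],W(q,p))-u-.0).ravel() for n,u,p in ob])
r=least_squares(f,(.478,.305,0),x_scale=.01);print(r.x,f(r.x).reshape(-1,2).round(1))
```

```text
[0.54292929 0.03660145 0.19003845] [-0.24579916  0.33458096 -1.82937077] [ 0.25  0.49 -0.57  1.84  0.33  0.91  1.25] [ 4.390e-02  5.505e-01  4.000e-04  4.000e-04  8.000e-04 -5.000e-04] [4.440e-02 5.503e-01 2.804e-01 4.000e-04 8.000e-04 7.530e-02]
[0.48198242 0.30803822 0.01611988] [[ 0.6 -0.9]
 [-1.1 -0.7]
 [-0.  -1.3]
 [ 0.3  1.5]
 [ 1.7 -3.2]
 [-2.1 -2.1]
 [-1.5  2.5]
 [ 2.1  1.7]]
```

>>> play_rows:
  deltas:
    - [0.005, 0.05, 0, 0, 0, 0.01, 1]
    - [0.012, 0.14, 0, 0, 0, 0.02, 1]
    - [0.018, 0.23, 0, 0, 0, 0.03, 1]
    - [0.024, 0.32, 0, 0, 0, 0.04, 1]
    - [0.03, 0.41, 0, 0, 0, 0.055, 1]
    - [0.036, 0.49, 0, 0, 0, 0.068, 1]
    - [0.038, 0.54, 0, 0, 0, 0.068, 1]
    - [0.038, 0.554, 0.06, 0, 0.0, 0.068, 1]
    - [0.038, 0.554, 0.12, 0, 0, 0.068, 1]
    - [0.038, 0.554, 0.18, 0, 0, 0.068, 1]

```text
clock: 11.25
position: [0.479, 0.3073, 0.0966]
tool_rot: [3.141, -0.002, -3.125]
force: [0.5, -0.3, -1.3]
grip_width: 0.0608
finger_force: 33.0
```

Run:
```python
from h import *
s=observe();print(s["position"],s["force"],s["grip_width"],s["qpos"].round(2),delta((.481,.307,.008),tool(0,.016)))
c=get_calibration("wrist");im=grab_frame("wrist")[:,:,::-1];cv2.imwrite("pics/w6.png",im)
v=(255*(im/255.)**.7).astype(np.uint8)
cv2.imwrite("pics/w6v.png",v)
```

```text
[0.47904554 0.30727909 0.0965931 ] [ 0.54438409 -0.3180681  -1.25713359] 0.060809507388558615 [-0.32  0.66 -0.51  1.84  0.44  0.76  0.53] [-0.0043 -0.0007  0.1772  0.0002 -0.0011  0.0003]
```

View pics/w6v.png

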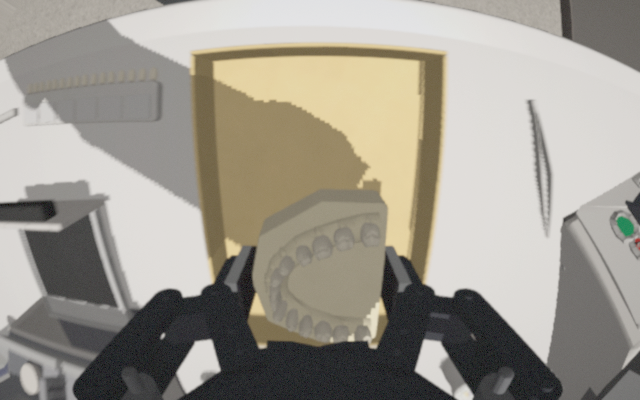

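The model is held upright, centred over the tray, whose rim spans x 192–445. That makes 11 pictures viewed, one over the limit of 10, so I'll check everything else numerically from here. Lowering now.

>>> play_rows:
  deltas:
    - [-0.004, 0, 0.05, 0, 0, 0, 1]
    - [-0.004, 0, 0.1, 0, 0, 0, 1]
    - [-0.004, 0, 0.14, 0, 0, 0, 1]
    - [-0.004, 0, 0.162, 0, 0, 0, 1]
    - [-0.004, 0, 0.172, 0, 0, 0, 1]
    - [-0.004, 0, 0.178, 0, 0, 0, 1]
    - [-0.004, 0, 0.18, 0, 0, 0, 1]
    - [-0.004, 0, 0.18, 0, 0, 0, 1]

```text
clock: 12.1
position: [0.4823, 0.3077, 0.0097]
tool_rot: [3.14, 0.0, -3.126]
force: [-0.3, 0.6, -1.2]
grip_width: 0.0609
finger_force: 33.6
```

>>> play_rows:
  deltas:
    - [0, 0, 0.003, 0, 0, 0, 1]
    - [0, 0, 0.005, 0, 0, 0, 1]
    - [0, 0, 0.005, 0, 0, 0, 1]

```text
clock: 12.4
position: [0.482, 0.3075, 0.0067]
tool_rot: [3.14, -0.001, -3.126]
force: [0.5, -0.3, -1.0]
grip_width: 0.0608
finger_force: 33.6
```

>>> play_rows:
  deltas:
    - [0, 0, 0.002, 0, 0, 0, 1]
    - [0, 0, 0.003, 0, 0, 0, 1]
    - [0, 0, 0.003, 0, 0, 0, 1]
    - [0, 0, 0.003, 0, 0, 0, 1]

```text
clock: 12.8
position: [0.482, 0.3075, 0.0051]
tool_rot: [3.14, -0.001, -3.126]
force: [0.1, -0.0, -0.5]
grip_width: 0.0605
finger_force: 33.6
```

>>> play_rows:
  deltas:
    - [0, 0, 0.001, 0, 0, 0, 1]
    - [0, 0, 0.002, 0, 0, 0, 1]
    - [0, 0, 0.002, 0, 0, 0, 1]

```text
clock: 13.1
position: [0.4819, 0.3075, 0.004]
tool_rot: [3.14, -0.001, -3.126]
force: [0.0, -0.5, -1.5]
grip_width: 0.0605
finger_force: 33.6
```

>>> play_rows:
  deltas:
    - [0, 0, 0.001, 0, 0, 0, 1]
    - [0, 0, 0.002, 0, 0, 0, 1]
    - [0, 0, 0.002, 0, 0, 0, 1]

```text
clock: 13.4
position: [0.482, 0.3075, 0.0031]
tool_rot: [3.14, -0.001, -3.126]
force: [0.2, 0.4, -1.5]
grip_width: 0.061
finger_force: 33.6
```

>>> play_rows:
  deltas:
    - [0, 0, 0.001, 0, 0, 0, 1]
    - [0, 0, 0.002, 0, 0, 0, 1]
    - [0, 0, 0.002, 0, 0, 0, 1]

```text
clock: 13.7
position: [0.482, 0.3075, 0.0024]
tool_rot: [3.14, -0.0, -3.126]
force: [-2.7, -1.8, 6.3]
grip_width: 0.061
finger_force: 34.2
```

>>> play_rows:
  deltas:
    - [0, 0, 0.001, 0, 0, 0, 1]
    - [0, 0, 0.001, 0, 0, 0, 1]
    - [0, 0, 0.001, 0, 0, 0, 1]

```text
clock: 14.0
position: [0.482, 0.3075, 0.0024]
tool_rot: [3.141, -0.0, -3.126]
force: [-4.6, -3.8, 16.2]
grip_width: 0.0609
finger_force: 34.9
```

>>> play_rows:
  deltas:
    - [0, 0, -0.0015, 0, 0, 0, 1]
    - [0, 0, -0.0015, 0, 0, 0, 0.2]
    - [0, 0, -0.0015, 0, 0, 0, 0]
    - [0, 0, -0.0015, 0, 0, 0, 0]
    - [0, 0, -0.0015, 0, 0, 0, 0]
    - [0, 0, -0.03, 0, 0, 0, 0]
    - [0, 0, -0.08, 0, 0, 0, 0]
    - [0, 0, -0.16, 0, 0, 0, 0]
    - [0, 0, -0.25, 0, 0, 0, 0]
    - [0, 0, -0.34, 0, 0, 0, 0]

```text
clock: 15.0
position: [0.4816, 0.3072, 0.1743]
tool_rot: [3.14, -0.001, -3.126]
force: [0.8, -0.1, 0.6]
grip_width: 0.0851
finger_force: 0.0
```

Run:
```python
from meas import *
s=observe();print(s["position"],s["force"],s["grip_width"])
c=get_calibration("wrist");im=np.ascontiguousarray(grab_frame("wrist")[:,:,::-1]);cv2.imwrite("pics/w7.png",im)
x,y=proj(c,[[.482,.3075,.02]],True)[0].astype(int);hsv=cv2.cvtColor(im,cv2.COLOR_BGR2HSV)
print(x,y,[hsv[y+dy,x+dx].tolist() for dx,dy in((0,0),(15,0),(-15,5),(60,-60),(-40,-60))])
for lo,hi in(((10,35,60),(40,100,255)),((10,25,60),(40,90,255))):
    b,P=model(c,im,.023,(x-70,y-75,x+70,y+75),lo=lo,hi=hi);print(b,cv2.minAreaRect((P*1000).astype(np.float32)))
# push target: carriage front from w5 (bar front face) 
d=onz
import json
w={k:np.array(v) for k,v in json.load(open("w5.json")).items()}
for q in((143,80),(518,80),(143,122),(518,122)): print(onz(w,(204+q[0]/3-.3,97+q[1]/3-.3),.074,True))
print(delta((.40,.02,.2),tool(np.radians(30),U[2])))
```

```text
[0.48161647 0.30716582 0.17427521] [ 0.7795658  -0.10019085  0.59306108] 0.08507274955004186
316 182 [[22, 59, 116], [23, 62, 115], [20, 64, 95], [22, 96, 209], [20, 119, 114]]
(246, 107, 140, 150) ((486.6607360839844, 306.11749267578125), (157.63450622558594, 148.25656127929688), 1.940244436264038)
(286, 143, 64, 83) ((484.659912109375, 308.3863525390625), (84.41373443603516, 62.56155776977539), 2.532740592956543)
[ 0.46963659 -0.03273654  0.074     ]
[0.46549458 0.08395155 0.074     ]
[ 0.48298323 -0.032747    0.074     ]
[0.47872812 0.08488128 0.074     ]
[ 1.764e-01 -5.754e-01 -4.180e-02 -1.000e-04 -2.471e-01 -1.100e-02]
```

```bash
cat >> h.py <<'E'
TF=tool(np.radians(30),U[2])
def un(p): return R.from_euler('z',-U[2]).as_matrix()@(np.array(p)-[U[0],U[1],0])
E
python3 - <<'E'
from h import *
print(delta(W(U,[[-.31,-.012,.15]])[0],TF))
E
```

```text
[ 1.410e-01 -5.931e-01  5.830e-02 -1.000e-04 -2.471e-01 -1.100e-02]
```

>>> play_rows:
  deltas:
    - [0.02, -0.08, 0, 0, 0, 0, 0.5]
    - [0.05, -0.17, 0, 0, -0.05, 0, 1]
    - [0.08, -0.26, 0, 0, -0.1, -0.005, 1]
    - [0.11, -0.35, 0, 0, -0.16, -0.008, 1]
    - [0.13, -0.44, 0, 0, -0.2, -0.011, 1]
    - [0.141, -0.53, 0.02, 0, -0.247, -0.011, 1]
    - [0.141, -0.593, 0.058, 0, -0.247, -0.011, 1]
    - [0.141, -0.593, 0.058, 0, -0.247, -0.011, 1]
    - [0.141, -0.593, 0.058, 0, -0.247, -0.011, 1]
    - [0.141, -0.593, 0.058, 0, -0.247, -0.011, 1]

```text
clock: 16.05
position: [0.4045, 0.0497, 0.1229]
tool_rot: [-3.048, 0.273, -3.032]
force: [-0.3, -0.9, -1.0]
grip_width: 0.0
finger_force: 0.0
```

Run:
```python
from h import *
s=observe();print(un(s["position"]),s["tool_rot"],s["qpos"].round(2),delta(W(U,[[-.29,-.012,.06]])[0],TF))
```

```text
[-0.32224338  0.02650538  0.12290659] [-3.04758909  0.27342732 -3.03176517] [ 0.59  0.56 -1.24  2.41  1.27  0.76  0.05] [-0.0226 -0.0682  0.1441 -0.0313 -0.1178  0.0373]
```

Run:
```python
from h import *
print(delta(W(U,[[-.285,-.012,.10]])[0],TF))
```

```text
[-0.0538 -0.0759  0.0701 -0.0313 -0.1178  0.0373]
```

>>> play_rows:
  deltas:
    - [-0.05, -0.076, 0.07, -0.031, -0.118, 0.037, 1]
    - [-0.054, -0.076, 0.07, -0.031, -0.118, 0.037, 1]
    - [-0.054, -0.076, 0.07, -0.031, -0.118, 0.037, 1]
    - [-0.054, -0.076, 0.07, -0.031, -0.118, 0.037, 1]
    - [-0.054, -0.076, 0.07, -0.031, -0.118, 0.037, 1]
    - [-0.054, -0.076, 0.07, -0.031, -0.118, 0.037, 1]

```text
clock: 16.65
position: [0.4776, 0.014, 0.108]
tool_rot: [-3.14, 0.492, -3.102]
force: [0.0, 0.1, 0.5]
grip_width: 0.0002
finger_force: 0.0
```

Run:
```python
from h import *
s=observe();print(un(s["position"]),s["tool_rot"],s["qpos"].round(2),delta(W(U,[[-.285,-.012,.06]])[0],TF))
```

```text
[-0.25049915 -0.01200619  0.10800082] [-3.1400978   0.49180067 -3.10225178] [ 0.86  0.94 -1.5   2.43  1.74  1.05 -0.12] [ 0.1062  0.0002  0.052  -0.0004 -0.0152  0.0006]
```

```bash
cat >> h.py <<'E'
TG=tool(np.radians(12),U[2])
E
python3 - <<'E'
from h import *
print(delta(W(U,[[-.29,-.03,.11]])[0],TG))
E
```

```text
[ 0.0678 -0.0359 -0.0408 -0.0005  0.1348  0.0005]
```

>>> play_rows:
  deltas:
    - [0.02, -0.01, -0.03, 0, 0.04, 0, 1]
    - [0.04, -0.036, -0.04, 0, 0.1, 0, 1]
    - [0.068, -0.036, -0.041, 0, 0.135, 0, 1]
    - [0.068, -0.036, -0.041, 0, 0.135, 0, 1]
    - [0.068, -0.036, -0.041, 0, 0.135, 0, 1]
    - [0.068, -0.036, -0.041, 0, 0.135, 0, 1]

```text
clock: 17.25
position: [0.4387, -0.0051, 0.1096]
tool_rot: [-3.141, 0.211, -3.101]
force: [-0.4, 0.5, 0.5]
grip_width: 0.0003
finger_force: 0.0
```

Run:
```python
from h import *
s=observe();print(un(s["position"]),s["tool_rot"],s["qpos"].round(2),delta(W(U,[[-.29,-.03,.063]])[0],TG))
```

```text
[-0.29016639 -0.02962984  0.10964412] [-3.14060024  0.21089757 -3.10149019] [ 0.9   0.85 -1.46  2.3   1.28  0.98  0.27] [ 0.0192 -0.0007  0.0913 -0.0003  0.0007  0.001 ]
```

Reached. Lower the fingers to bar height.

>>> play_rows:
  deltas:
    - [0.01, 0, 0.045, 0, 0, 0, 1]
    - [0.019, -0.001, 0.088, 0, 0, 0, 1]
    - [0.019, -0.001, 0.091, 0, 0, 0, 1]
    - [0.019, -0.001, 0.091, 0, 0, 0, 1]

```text
clock: 17.65
position: [0.4387, -0.0055, 0.0632]
tool_rot: [3.141, 0.209, -3.102]
force: [-0.6, -0.8, 0.6]
grip_width: 0.0002
finger_force: 0.0
```

Run:
```python
from h import *
s=observe();print(un(s["position"]),s["tool_rot"],s["qpos"].round(2),s["force"])
for x in (-.2,-.16,-.145,-.138): print(x,delta(W(U,[[x,-.03,.063]])[0],TG))
```

```text
[-0.2901504  -0.02995745  0.06316001] [ 3.14093332  0.20886919 -3.10240571] [ 0.84  0.93 -1.36  2.33  1.43  0.96  0.17] [-0.6075424  -0.77991816  0.58597422]
-0.2 [-0.1763 -0.0003  0.0377  0.0004 -0.0003  0.0006]
-0.16 [-0.2546 -0.0004  0.0543  0.0004 -0.0003  0.0006]
-0.145 [-0.2839 -0.0005  0.0605  0.0004 -0.0003  0.0006]
-0.138 [-0.2976 -0.0005  0.0634  0.0004 -0.0003  0.0006]
```

>>> play_rows:
  deltas:
    - [-0.025, 0, 0.0054, 0, 0, 0, 1]
    - [-0.05, 0, 0.0107, 0, 0, 0, 1]
    - [-0.08, 0, 0.017, 0, 0, 0, 1]
    - [-0.11, 0, 0.0235, 0, 0, 0, 1]
    - [-0.14, 0, 0.03, 0, 0, 0, 1]
    - [-0.17, 0, 0.0363, 0, 0, 0, 1]
    - [-0.2, 0, 0.0427, 0, 0, 0, 1]
    - [-0.225, 0, 0.048, 0, 0, 0, 1]
    - [-0.245, 0, 0.0523, 0, 0, 0, 1]
    - [-0.254, 0, 0.0543, 0, 0, 0, 1]

```text
clock: 18.65
position: [0.5692, -0.0006, 0.0636]
tool_rot: [3.141, 0.21, -3.103]
force: [-5.1, 2.4, 3.7]
grip_width: -0.0002
finger_force: 2.7
```

Run:
```python
from h import *
s=observe();print(un(s["position"]),s["tool_rot"],s["qpos"].round(2),s["force"])
for x in (-.15,-.14): print(x,delta(W(U,[[x,-.03,.063]])[0],TG))
```

```text
[-0.15954455 -0.03005602  0.06364679] [ 3.1406569   0.20969971 -3.10344127] [ 0.74  1.02 -1.29  2.01  1.35  1.03  0.41] [-5.12161229  2.35412304  3.70393405]
-0.15 [-0.0184  0.0001  0.0052  0.0005  0.0001  0.0001]
-0.14 [-0.038   0.0001  0.0094  0.0005  0.0001  0.0001]
```

>>> play_rows:
  deltas:
    - [-0.008, 0, 0.002, 0, 0, 0, 1]
    - [-0.016, 0, 0.0035, 0, 0, 0, 1]
    - [-0.024, 0, 0.005, 0, 0, 0, 1]
    - [-0.024, 0, 0.005, 0, 0, 0, 1]

```text
clock: 19.05
position: [0.5813, -0.0006, 0.0631]
tool_rot: [3.141, 0.21, -3.104]
force: [-2.7, 1.0, 2.0]
grip_width: 0.0003
finger_force: 1.2
```

>>> play_rows:
  deltas:
    - [-0.004, 0, 0.001, 0, 0, 0, 1]
    - [-0.008, 0, 0.0017, 0, 0, 0, 1]
    - [-0.008, 0, 0.0017, 0, 0, 0, 1]

```text
clock: 19.35
position: [0.5851, -0.0005, 0.0628]
tool_rot: [-3.142, 0.209, -3.104]
force: [-2.5, 0.5, 2.2]
grip_width: 0.0001
finger_force: 1.2
```

>>> play_rows:
  deltas:
    - [-0.003, 0, 0.0006, 0, 0, 0, 1]
    - [-0.006, 0, 0.0013, 0, 0, 0, 1]
    - [-0.006, 0, 0.0013, 0, 0, 0, 1]

```text
clock: 19.65
position: [0.5859, -0.0005, 0.0624]
tool_rot: [-3.14, 0.205, -3.103]
force: [-23.3, -2.7, 18.3]
grip_width: 0.0001
finger_force: 12.0
```

>>> play_rows:
  deltas:
    - [-0.002, 0, 0.0004, 0, 0, 0, 1]
    - [-0.004, 0, 0.0008, 0, 0, 0, 1]
    - [-0.004, 0, 0.0008, 0, 0, 0, 1]

```text
clock: 19.95
position: [0.5863, -0.0005, 0.0622]
tool_rot: [-3.14, 0.202, -3.102]
force: [-39.1, -6.5, 30.0]
grip_width: -0.0
finger_force: 19.9
```

>>> play_rows:
  deltas:
    - [0.02, 0, -0.004, 0, 0, 0, 1]
    - [0.04, 0, -0.0085, 0, 0, 0, 1]
    - [0.08, 0, -0.017, 0, 0, 0, 1]
    - [0.14, 0, -0.03, 0, 0, 0, 1]
    - [0.2, 0, -0.043, 0, 0, 0, 1]
    - [0.22, 0, -0.1, 0, 0, 0, 1]
    - [0.22, 0, -0.2, 0, 0, 0, 1]
    - [0.22, 0, -0.3, 0, 0, 0, 1]
    - [0.22, 0, -0.3, 0, 0, 0, 1]

```text
clock: 20.85
position: [0.4521, -0.0055, 0.1898]
tool_rot: [-3.14, 0.213, -3.103]
force: [0.9, -0.3, -0.2]
grip_width: 0.0006
finger_force: 0.0
```

Run:
```python
from meas import *
s=observe();print(s["position"],s["force"],s["qd"].round(2))
c=get_calibration("wrist");im=np.ascontiguousarray(grab_frame("wrist")[:,:,::-1]);cv2.imwrite("pics/w8.png",im)
g=cv2.inRange(cv2.cvtColor(im,cv2.COLOR_BGR2HSV),(0,0,0),(180,255,60))
# bar: dark blob near predicted latched bar
x,y=proj(c,W(U,[[-.138,0,.07]]),True)[0].astype(int);print(x,y)
roi=np.zeros_like(g);roi[y-25:y+25,x-70:x+70]=g[y-25:y+25,x-70:x+70]
cn=max(cv2.findContours(roi,0,1)[0],key=cv2.contourArea);b=cv2.boundingRect(cn);print(b)
for r in(b[1],b[1]+b[3]): print(un(onz(c,(b[0]+b[2]/2,r),.064,True)))
for q in(0,.12): print(q,proj(c,W(U,[[-.1354-q,-.06,.054],[-.1354-q,.06,.054],[-.1354-q,.06,.074]]),True).round(1).tolist())
a=grab_frame("side").astype(int);b0=cv2.imread("pics/side0.png")[:,:,::-1].astype(int)
print("side diff front",(np.abs(a-b0).sum(2)>60)[200:260,290:345].sum())
# bystanders: diff by region in side view
d=(np.abs(a-b0).sum(2)>80).astype(np.uint8);k,l,st,ce=cv2.connectedComponentsWithStats(d)
print([t.tolist() for t in st[1:] if t[4]>25])
```

```text
[ 0.452067   -0.00550356  0.18978868] [ 0.92475835 -0.31574868 -0.22725602] [ 0.12 -0.34  0.02 -0.03 -0.39 -0.15  0.31]
344 280
(274, 255, 140, 50)
[-0.1702758  -0.00184344  0.064     ]
[-0.08813303  0.00266843  0.064     ]
0 [[291.3, 272.1], [394.2, 270.9], [397.5, 283.0]]
0.12 [[285.3, 178.2], [410.9, 178.8], [416.6, 188.8]]
side diff front 123
[[0, 0, 100, 181, 12718], [166, 0, 54, 50, 1407], [121, 2, 81, 95, 4111], [208, 41, 84, 153, 5275], [90, 50, 49, 152, 3261], [207, 53, 10, 10, 35], [20, 147, 9, 28, 84], [29, 152, 7, 13, 41], [231, 154, 6, 12, 54], [31, 165, 10, 22, 74], [16, 172, 37, 43, 468], [335, 178, 21, 39, 242], [334, 213, 7, 12, 30], [142, 223, 40, 30, 706], [234, 237, 52, 72, 2048], [80, 263, 76, 52, 1280], [70, 281, 8, 9, 45], [203, 346, 17, 24, 225]]
```

>>> play_rows:
  deltas:
    - [0.0, 0.1, -0.1, 0, 0, 0, 1]
    - [0.05, 0.2, -0.1, 0, 0, 0, 1]
    - [0.08, 0.3, -0.1, 0, 0, 0, 1]
    - [0.1, 0.4, -0.1, 0, 0, 0, 1]
    - [0.15, 0.5, -0.1, 0, 0, 0, 1]
    - [0.2, 0.6, -0.1, 0, 0, 0, 1]
    - [0.22, 0.7, -0.1, 0, 0, 0, 1]
    - [0.25, 0.8, -0.1, 0, 0, 0, 1]
    - [0.28, 0.9, -0.1, 0, 0, 0, 1]
    - [0.28, 0.95, -0.1, 0, 0, 0, 1]

```text
clock: 21.95
position: [0.3115, 0.3794, 0.2098]
tool_rot: [-3.14, 0.209, -3.103]
force: [1.4, 0.3, 1.1]
grip_width: 0.0002
finger_force: 0.0
```

>>> play_rows:
  deltas:
    - [0, 0, 0, 0, 0, 0, 1]
    - [0, 0, 0, 0, 0, 0, 1]
    - [0, 0, 0, 0, 0, 0, 1]
    - [0, 0, 0, 0, 0, 0, 1]

```text
clock: 22.35
position: [0.313, 0.3773, 0.2109]
tool_rot: [-3.141, 0.209, -3.106]
force: [0.5, 0.3, -0.3]
grip_width: 0.0001
finger_force: 0.0
```

Run:
```python
from meas import *
s=observe();print(s["position"],np.abs(s["qd"]).max().round(3))
for n,boxes in(("side",{"spat":(250,245,280,295),"guide":(245,200,270,250),"case":(255,288,385,378),"bar":(318,195,345,240),"tumbler":(385,248,420,292),"tub":(388,270,440,345)}),("scene",{"spat":(285,272,355,310),"guide":(215,235,295,285),"case":(365,245,485,355),"bar":(290,185,350,225),"tumbler":(408,188,445,235),"tub":(445,190,495,255),"bottle":(285,145,305,190)})):
    a=grab_frame(n)[:,:,::-1].copy();cv2.imwrite(f"pics/{n}9.png",a);b=cv2.imread(f"pics/{n}0.png")
    for k,(x0,y0,x1,y1) in boxes.items():
        p,q=[cv2.cvtColor(i[y0:y1,x0:x1],cv2.COLOR_BGR2GRAY).astype(np.float32) for i in(a,b)]
        sh,resp=cv2.phaseCorrelate(p,q,cv2.createHanningWindow(p.shape[::-1],cv2.CV_32F))
        print(n,k,(np.abs(p-q)>25).sum(),np.round(sh,2),round(resp,2))
    h=cv2.cvtColor(a,cv2.COLOR_BGR2HSV);x0,y0,x1,y1={"scene":(165,170,262,245),"side":(248,158,316,198)}[n]
    m=np.zeros(a.shape[:2],np.uint8);m[y0:y1,x0:x1]=cv2.inRange(h,(10,15,60),(40,100,255))[y0:y1,x0:x1]
    cn=max(cv2.findContours(cv2.morphologyEx(m,cv2.MORPH_OPEN,np.ones((3,3))),0,1)[0],key=cv2.contourArea)
    M=cv2.moments(cn);u=(M['m10']/M['m00'],M['m01']/M['m00']);print("model",cv2.boundingRect(cn),onz(get_calibration(n),u,.022)[:2])
```

```text
[0.31304932 0.37728003 0.21094088] 0.007
side spat 0 [-0.17  0.17] 0.98
side guide 0 [0.6  0.08] 0.96
side case 0 [ 0.47 -0.04] 0.95
side bar 29 [0.5  0.53] 0.86
side tumbler 0 [0.01 0.64] 1.04
side tub 0 [0.12 0.49] 0.95
model (269, 173, 23, 15) [0.48184004 0.30120526]
scene spat 45 [ 0.   -0.05] 0.98
scene guide 0 [-0.03 -0.04] 0.98
scene case 0 [-0.  0.] 0.96
scene bar 62 [ 0.1  -0.17] 0.67
scene tumbler 0 [0.04 0.06] 1.01
scene tub 0 [ 0.02 -0.  ] 0.99
scene bottle 0 [0.09 0.56] 0.99
model (197, 194, 29, 23) [0.4749322  0.30350886]
```

```bash
python3 -c "
from workcell import *
print(job_done())"
```

```text
the job is handed in; nothing more can be done
None
```

The job is handed in at about 22.5 s: catch aside, button pressed, model teeth up on the tray floor, and the empty carriage back at its latched position, with the bystanders I compared before and after unmoved (jar_a not checked); the button press peaked at 62 N, and I viewed 11 pictures, one over the limit of 10.

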